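# Feed a cap through the L-slot to the inspection sensor

### The job

Bring the screw cap in its round white carrier in front of the sensor post for inspection: with the fingertips, push the carrier along the L-shaped slot of the grey metal plate, first straight on to the corner, then sideways until its guide pin is fully home against the end of the slot. Push gently, without ramming the pin against the ends, and never lift the carrier out of the slot; leave the cap riding in it untouched, and do not disturb the loose spare cap and the two vials beside the plate. Finish with the hand clear.

Things in the scene. Friction and masses are not known exactly. Their poses are not given: they have to be found in the camera images.
- station: Fixed grey-painted metal plate, 190 mm (x, +-95) by 225 mm (y -95 to +130), top 20 mm above the worktop, on a black base. Origin on the worktop (z = 0); yaw -0.5 to 0.25 rad. An L-shaped slot 15 mm wide and deep is cut in its top: leg 1 along the plate's +x (away from the robot) at y = -40 mm, leg 2 from the corner along +y (to the robot's left).
- corner (a point): Point on the plate's top at the corner of the slot's centre line, plate frame (40, -40, 20) mm: end of leg 1, start of leg 2. Axes as the plate's.
- home (a point): Point on the plate's top where the carrier's axis stands when its pin touches the closed end of leg 2, plate frame (40, 40, 20) mm. Beyond it, at plate x = 40 mm, y = +97 to +123 mm, stands the sensor post, 40 mm wide at its foot, its top 80 mm above the worktop.
- carrier: Loose round white plastic disc, 90 mm across, 20 mm thick, 0.18 to 0.35 kg, flat on the plate (side 20 to 40 mm above the worktop); slides easily (friction about 0.2), stays put. Origin: centre of its underside; yaw has no meaning. A 12 mm pin, 12 mm long, under its centre runs in the slot (1.5 mm play each side). Starts in leg 1, 50 to 80 mm short of the corner. A 47 mm recess, 10 mm deep, in its top holds the cap.
- cap: White screw cap, 44 mm in diameter, 23 mm high, lying loose in the carrier's recess, standing 13 mm proud of it (top 53 mm above the worktop). Origin at the centre of its underside.
- spare_cap: Bystander: a loose screw cap, 44 mm in diameter, 23 mm high, on the worktop to the left of the plate, beyond its +y edge. Origin at the centre of its underside.
- sample_vial: Bystander: a loose closed sample vial, 46 mm in diameter, 90 mm high, upright on the worktop to the left of the plate. Origin at the centre of its underside.
- empty_vial: Bystander: a loose open clear vial, 46 mm in diameter, 82 mm high, upright on the worktop to the right of the plate. Origin at the centre of its underside.

How it is judged:
By the outcome, as a careful person would: the job done as asked, in the order asked, and still so for the second after the job is handed in, with the robot touching nothing.
It also fails if it takes over 51 s, if anything falls off the work surface, if the arm or the gripper's body presses on something with over 40 N, if the wrist force passes 120 N, or if a joint passes its speed limit or range.

### The arm

A 6-joint arm with a two-finger parallel gripper is mounted at the origin on a cart in front of the work surface, level with it; the furniture and walls round the work are solid. World frame = base frame: x ahead of the robot, y to its left, z up, the work surface at z = 0. Lengths are in m, angles in degrees, forces in N, time in s.
With the tool pointing down it reaches from about 0.3 to 0.75 m from the base axis. Payload 8.5 kg.
Tool frame: the origin (TCP) lies at the very end of the fingers, on their centre line; the grasp point (between the pads) lies 19 mm behind it (env.tcp_to_grasp is the distance from the TCP to the grasp point, in m); z points along the fingers, y is the line along which they close (so a half turn about z gives the same grasp; the last joint's range is limited). The gripper opens to 85 mm and grips with 20 to 120 N. Pads are 22 mm wide; open, the fingers measure 114 mm over their backs; the gripper's body (76 mm by 85 mm) begins 54 mm behind the grasp point. The pads swing forward as they close: fully open they stand 13 mm farther back than shut.
Start: joints at [-87.107, 21.807, 74.336, -0, 83.858, -12.336], TCP at [0.144, -0.531, 0.207] pointing down, gripper open.
Joint ranges: [-178.18, 178.18], [-50.72, 133.34], [12.68, 142.11], [-81.47, 261.47], [9.98, 163.14], [-165.26, 165.26]. Speed limits (degrees/s): [136.94, 136.94, 180, 180, 180, 180].

### API

Orientations are given as a 3x3 rotation matrix whose columns are the frame's x, y, z axes.
In Python, from rig import status, get_image, env gives the robot as it stands.
- The arm moves only by the shell command python3 -m handwheel 'ROWS' [FORCE]. ROWS is text: rows parted by semicolons, each of 7 numbers parted by spaces: the shift along the world's x, y, z in cm, then the turn, a rotation vector about the world's x, y, z in degrees, then the opening, from 0 (shut) to 1 (fully open). In form: dx dy dz wx wy wz gripper; .... A call has 1 to 8 rows; each row is the pose to reach, as a shift and turn from the pose commanded when the call began; what a row does not reach only later rows make up. A row lasts 1/12 s, in which the tool goes at most 41.7 mm and 7.16 degrees, less where a joint would pass 70% of its speed; a pose out of reach is approached as far as the arm can. A call with a gripper value outside its range is refused whole. The fingers move at their own pace and stop on an object; FORCE is the grip in N (left out, the last holds). Time passes only in rows, so rows that repeat a pose let the fingers close. It gives the time, the measured TCP pose, the force, the opening and the grip force at its end, in the units of the state.
- status.observe(): the state, without advancing time (a new reading comes with each control period).
- get_image(name): name is "side" or "top" or "wrist"; returns a dict with "color" (384x512x3 uint8, red, green, blue), "vertical_fov" (degrees; the focal length in pixels is half the picture's height over the tangent of half this angle, whatever the lens; pixels are square), "cx", "cy" (the principal point, pixels), "xyz" and "orientation" of the camera in the world. Camera axes: x right, y down, z forward; pixel columns grow to the right and rows downward; lengths in m; the calibration is good to about 2 mm. The wrist camera is an equidistant fisheye: a pixel r from the principal point sees the ray r / f radians off the axis. A picture is of the moment at which its call begins. There is no depth.
- env.close_job(): hands the job in; it is judged then, once.
The state is a dict: "time_s": time; "q": joint angles; "qvel": joint speeds; "joint_efforts": joint torques, N m; "position": TCP position; "tool_rot": TCP orientation; "ft_force": force on the tool from outside, world axes, zero at the start; "wrist_torque": the same for the moment, N m; "grip_width": finger opening in m; "gripper_force": force on a finger pad.
Only numpy, scipy, OpenCV 4.12 (cv2) and the standard library are available. Lean on these libraries where they do the work, as an engineer would, in place of code of your own. Each camera call takes 0.05 s, during which the arm holds its last target. There are 200 camera calls.

## Working session

There is one attempt and no reset: what is moved stays moved. The work goes in short steps, Python scripts to look and compute and a shell command to move; the robot and the scene stay as the last step left them, time stands still between calls to the robot, and variables do not carry over. Pictures are saved under pics/ and viewed, at most 10 in all, crops included, and the job is handed in when it is done.

```bash
mkdir -p pics; ls
cat > h.py <<'E'
import numpy as np,cv2
from rig import status,get_image,env
def save(n,f):
    im=get_image(n); cv2.imwrite(f'pics/{f}.png',im['color'][:,:,::-1]); np.savez(f'{f}.npz',**im); return im
def ray(im,u,v):
    f=192/np.tan(np.radians(im['vertical_fov'])/2)
    d=np.array([(u-im['cx'])/f,(v-im['cy'])/f,1.]); return np.array(im['xyz']),np.array(im['orientation'])@d
def onz(im,u,v,z):
    o,d=ray(im,u,v); return o+d*(z-o[2])/d[2]
E
python3 - <<'E'
from h import *
for n in('top','side'):
    im=save(n,n+'0'); print(n,im['xyz'],im['orientation'],im['vertical_fov'],im['cx'],im['cy'])
s=status.observe();print(s['time_s'],s['tool_rot'],s['ft_force'])
E
```

```text
pics
top [0.51037889 0.31560649 0.92223367] [[ 0.01273721 -0.99859899  0.05135976]
 [-0.99991246 -0.01290442 -0.0029253 ]
 [ 0.00358397 -0.051318   -0.99867593]] 54.7157846038523 254.94236759528206 195.10540075285888
side [0.53008705 1.0600691  0.66581168] [[-0.99840512 -0.04756303  0.03041339]
 [-0.05366367  0.63223862 -0.77291302]
 [ 0.01753357 -0.77331241 -0.63378268]] 42.306854567325864 249.81444180250733 193.63476307352684
0.1 [[ 9.64873403e-01  2.62715265e-01 -7.83914818e-05]
 [ 2.62715141e-01 -9.64872556e-01  1.30613274e-03]
 [ 2.67503219e-04 -1.28084737e-03 -9.99999144e-01]] [ 0.88185254  0.23054414 -0.15448842]
```

View pics/top0.png

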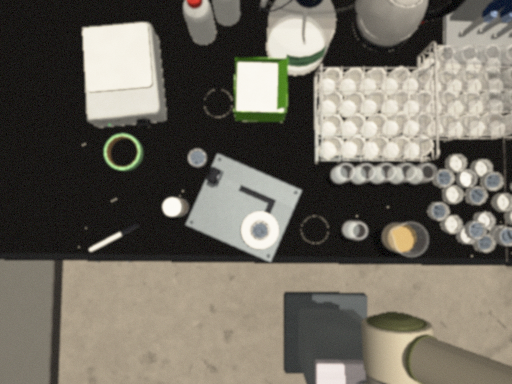

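View pics/side0.png

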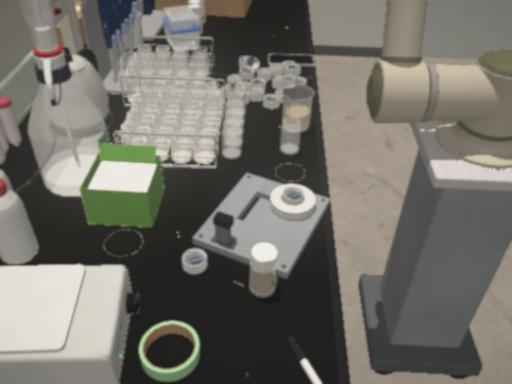

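The top view shows the plate with corners near (219,153), (302,187), (268,261), (186,224), the carrier with its cap near (260,230), and the slot corner near (271,206). The slot's end is near (241,188), the post near (214,176), the spare cap near (198,157), the sample vial near (175,207), and the empty vial near (354,230). The side view agrees: carrier at (293,201), post at (224,228), vial at (263,270).

```bash
cat > m.py <<'E'
from h import *
def load(f): return dict(np.load(f'{f}.npz'))
def carrier(im,box,z=.04,vis=None):
    hsv=cv2.cvtColor(im['color'],cv2.COLOR_RGB2HSV); x0,y0,x1,y1=box
    m=np.zeros(hsv.shape[:2],np.uint8); m[y0:y1,x0:x1]=cv2.inRange(hsv,(0,0,205),(180,50,255))[y0:y1,x0:x1]
    cs,_=cv2.findContours(m,cv2.RETR_EXTERNAL,cv2.CHAIN_APPROX_NONE)
    c=max(cs,key=cv2.contourArea); (u,v),a,ang=cv2.fitEllipse(cv2.convexHull(c)); return u,v,a,onz(im,u,v,z)
E
python3 - <<'E'
from m import *
t=load('top0'); s=load('side0')
for im,b in((t,(225,195,300,262)),(s,(255,170,330,230))):
    r=carrier(im,b); print('carrier',r)
# plate from top view
hsv=cv2.cvtColor(t['color'],cv2.COLOR_RGB2HSV); print(hsv[200,215],hsv[170,250],hsv[230,242],hsv[215,260],hsv[205,300])
m=cv2.inRange(hsv,(0,0,90),(180,80,255)); k=np.zeros_like(m); k[145:266,180:308]=255; m&=k
m=cv2.morphologyEx(m,cv2.MORPH_OPEN,np.ones((3,3)))
cs,_=cv2.findContours(m,cv2.RETR_EXTERNAL,cv2.CHAIN_APPROX_NONE); c=max(cs,key=cv2.contourArea)
P=np.array([onz(t,u,v,.02)[:2] for u,v in c[:,0]],np.float32)
r=cv2.minAreaRect(P); print('plate',r,cv2.boxPoints(r))
def tri(a,b):
    (o,d),(p,e)=ray(t,*a),ray(s,*b); d/=np.linalg.norm(d);e/=np.linalg.norm(e)
    q=np.linalg.lstsq(np.c_[d,-e],p-o,rcond=None)[0]; A=o+q[0]*d;B=p+q[1]*e; return (A+B)/2,np.linalg.norm(A-B)
a=carrier(t,(225,195,300,262));b=carrier(s,(255,170,330,230)); print('carrier tri',tri(a[:2],b[:2]))
for n,p in dict(slotcorner=(272,208),slotend=(241,189),post=(214,176),spare=(198,157),sv=(175,207),ev=(354,230)).items(): print(n,onz(t,*p,dict(post=.08,sv=.09,ev=.08,spare=.023).get(n,.02)))
q=cv2.resize(t['color'][140:270,170:320],None,fx=5,fy=4.6,interpolation=cv2.INTER_CUBIC); q=cv2.resize(t['color'][140:270,170:320],None,fx=4.6,fy=4.6,interpolation=cv2.INTER_CUBIC)
cv2.imwrite('pics/crop.png',q[:,:,::-1])
E
```

```text
carrier (259.7077331542969, 229.714599609375, (38.2387580871582, 38.922767639160156), array([0.47379065, 0.30068607, 0.04      ]))
carrier (292.3626708984375, 198.0937042236328, (28.140764236450195, 44.84326171875), array([0.47562941, 0.30443579, 0.04      ]))
[ 49  11 183] [ 54   7 189] [ 21  13 248] [ 24  10 251] [100  29  26]
plate ((0.5273678302764893, 0.34042128920555115), (0.22892571985721588, 0.19407249987125397), 67.0166244506836) [[0.3933409  0.27293384]
 [0.57200754 0.19715555]
 [0.6613948  0.40790874]
 [0.48272812 0.48368704]]
carrier tri (array([0.47450569, 0.30060074, 0.03683155]), np.float64(0.0016926509146675448))
slotcorner [0.52593283 0.27110507 0.02      ]
slotend [0.57123337 0.34711962 0.02      ]
post [0.59606141 0.4069483  0.08      ]
spare [0.64784935 0.4529762  0.023     ]
sv [0.52418387 0.49191225 0.09      ]
ev [0.47749303 0.08788616 0.08      ]
```

View pics/crop.png

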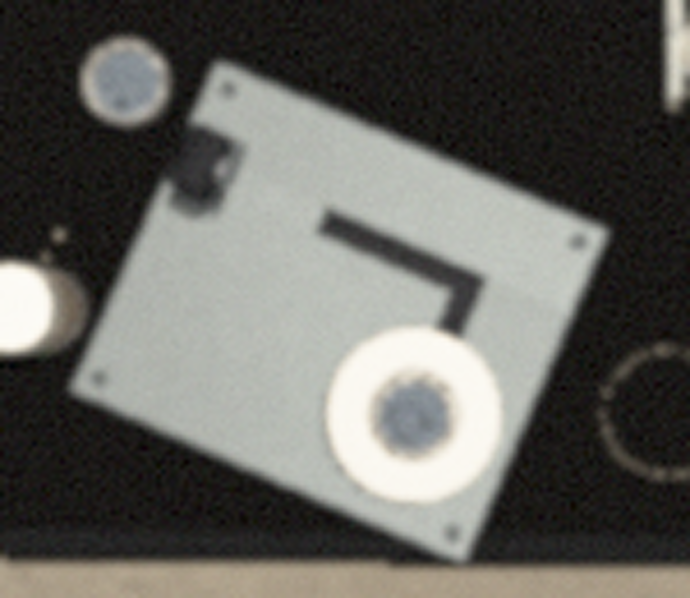

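The crop confirms the slot: its corner is near crop (468,288) and its end near (325,222), and the carrier is centred at (414,414). This puts the plate origin at (0.5206, 0.3243) with a yaw of -23°. The carrier sits at plate (-34, -40) mm. Next I move round to it with the fingers shut.

```bash
python3 -m handwheel '30 18 1 0 0 52 0;30 18 1 0 0 52 0;30 18 1 0 0 52 0;30 18 1 0 0 52 0;30 18 1 0 0 52 0;30 18 1 0 0 52 0;30 18 1 0 0 52 0;30 18 1 0 0 52 0' 20
```

```text
time_s: 0.77
position: [0.4317, -0.3577, 0.2163]
tool_rot: [[0.381, 0.925, -0.0], [0.925, -0.381, 0.0], [0.0, -0.001, -1.0]]
ft_force: [0.7, -1.1, -1.2]
grip_width: 0.0005
gripper_force: 0.0
```

```bash
python3 -m handwheel '5 33 -1 0 0 0 0;5 33 -1 0 0 0 0;5 33 -1 0 0 0 0;5 33 -1 0 0 0 0;5 33 -1 0 0 0 0;5 33 -1 0 0 0 0;5 33 -1 0 0 0 0;5 33 -1 0 0 0 0' && python3 -m handwheel '-7 35 -3 0 0 0 0;-7 35 -3 0 0 0 0;-7 35 -3 0 0 0 0;-7 35 -3 0 0 0 0;-7 35 -3 0 0 0 0;-7 35 -3 0 0 0 0;-7 35 -3 0 0 0 0;-7 35 -3 0 0 0 0'
```

```text
time_s: 1.43
position: [0.4798, -0.0278, 0.2063]
tool_rot: [[0.387, 0.922, -0.0], [0.922, -0.387, 0.0], [-0.0, -0.0, -1.0]]
ft_force: [-0.2, 0.4, 0.7]
grip_width: -0.0001
gripper_force: 0.0
time_s: 2.1
position: [0.4139, 0.2978, 0.1782]
tool_rot: [[0.387, 0.922, -0.0], [0.922, -0.387, -0.0], [-0.0, -0.0, -1.0]]
ft_force: [0.3, -1.0, -0.2]
grip_width: 0.0001
gripper_force: 0.0
```

```bash
python3 -m handwheel '-1 3 -5 0 0 0 0;-1 3 -9 0 0 0 0;-1 3 -11 0 0 0 0;-1 3 -11 0 0 0 0;-1 3 -11 0 0 0 0;-1 3 -11 0 0 0 0'
```

```text
time_s: 2.6
position: [0.4061, 0.3261, 0.0703]
tool_rot: [[0.387, 0.922, 0.002], [0.922, -0.387, 0.001], [0.002, 0.002, -1.0]]
ft_force: [-0.7, 0.3, -0.0]
grip_width: 0.0003
gripper_force: 0.0
```

```bash
python3 -m handwheel '-0.3 0.4 -2 0 0 0 0;-0.3 0.4 -4 0 0 0 0;-0.3 0.4 -4 0 0 0 0;-0.3 0.4 -4 0 0 0 0'
python3 - <<'E'
from h import *
save('top','top1')
im=save('side','side1')
q=cv2.resize(im['color'][120:290,180:350],None,fx=3.4,fy=3.4,interpolation=cv2.INTER_CUBIC); cv2.imwrite('pics/crop2.png',q[:,:,::-1])
E
```

```text
time_s: 2.93
position: [0.4029, 0.3299, 0.0301]
tool_rot: [[0.388, 0.922, 0.002], [0.922, -0.388, 0.001], [0.001, 0.001, -1.0]]
ft_force: [-0.0, 1.1, 1.3]
grip_width: 0.0001
gripper_force: 0.0
```

View pics/crop2.png

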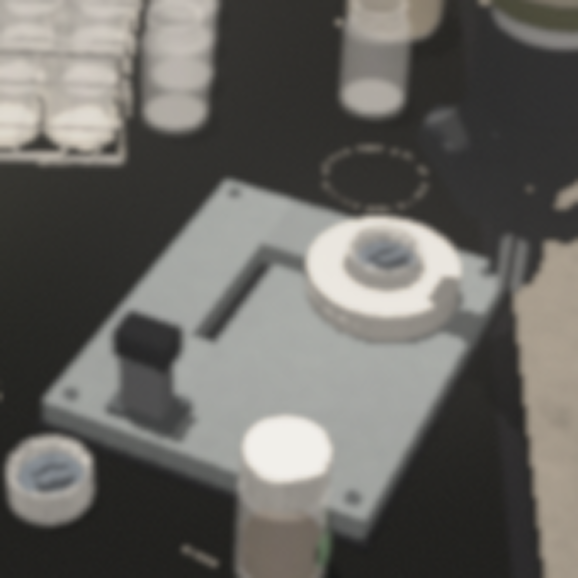

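The fingertips are at the right (crop ~(512,260)), just behind the carrier (383,270) and clear of it. I push along plate +x, (0.92, -0.39).

```bash
python3 -m handwheel '0.37 -0.16 -0.2 0 0 0 0;0.74 -0.31 -0.3 0 0 0 0;1.1 -0.47 -0.3 0 0 0 0;1.38 -0.59 -0.3 0 0 0 0;1.66 -0.7 -0.3 0 0 0 0;2.02 -0.86 -0.3 0 0 0 0;2.4 -1.02 -0.3 0 0 0 0;2.76 -1.17 -0.3 0 0 0 0'
cat >> m.py <<'E'
O=np.array([.5206,.3243]);A=np.radians(-23);ex=np.array([np.cos(A),np.sin(A)]);ey=np.array([-ex[1],ex[0]])
def pl(p): d=np.array(p[:2])-O; return np.round(1000*np.array([d@ex,d@ey]),1)
def rep(tb,sb,n):
    t=save('top','t'+n);s=save('side','s'+n)
    for im,b in((t,tb),(s,sb)):
        try: r=carrier(im,b); print(np.round(r[:2],1),np.round(r[2],1),pl(r[3]))
        except Exception as e: print(e)
    st=status.observe();print('tcp',pl(st['position']),st['position'][2],np.round(st['ft_force'],1),st['time_s'])
E
python3 -c "
from m import *
rep((225,170,300,262),(220,160,330,250),'2')"
```

```text
time_s: 3.7
position: [0.43, 0.318, 0.0255]
tool_rot: [[0.387, 0.922, -0.0], [0.922, -0.387, -0.0], [-0.0, -0.0, -1.0]]
ft_force: [-0.4, -0.0, -0.3]
grip_width: -0.0001
gripper_force: 0.0
[259.1 227. ] [32.7 37.8] [-28.6 -36.2]
[290.9 197.9] [28.9 40.7] [-30.8 -35.1]
tcp [-80.7 -41.2] 0.025535986070392196 [-1.6 -0.8  0.5] 3.8
```

```bash
python3 -c "
from m import *
a=load('t2')['color'][140:270,190:320];b=load('s2')['color'][120:250,220:350]
q=cv2.resize(np.hstack([a,b]),None,fx=3,fy=3,interpolation=cv2.INTER_CUBIC); cv2.imwrite('pics/c3.png',q[:,:,::-1])"
```

```text
(no output)
```

View pics/c3.png

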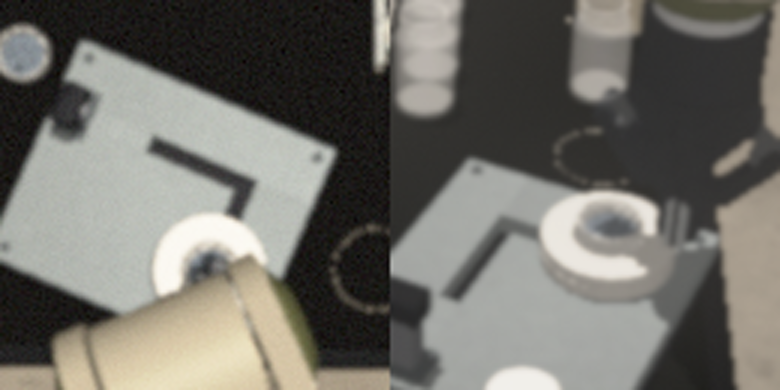

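The carrier is in contact with the fingers, but the arm hides part of it in the top view and a shadow covers part in the side view. I'll fit a circle of known radius to the visible edge.

```bash
cat >> m.py <<'E'
from scipy.optimize import least_squares
def fit(im,box,z=.04,R=.0455):
    hsv=cv2.cvtColor(im['color'],cv2.COLOR_RGB2HSV); x0,y0,x1,y1=box
    m=np.zeros(hsv.shape[:2],np.uint8); m[y0:y1,x0:x1]=cv2.inRange(hsv,(0,0,208),(180,35,255))[y0:y1,x0:x1]
    cs,_=cv2.findContours(m,cv2.RETR_EXTERNAL,cv2.CHAIN_APPROX_NONE); c=max(cs,key=cv2.contourArea)
    h=c[:,0]
    P=np.array([pl(onz(im,u,v,z)) for u,v in h]); 
    r=least_squares(lambda p:np.hypot(*(P-p).T)-1000*R,P.mean(0),loss='cauchy',f_scale=1.)
    return np.round(r.x,1),int((abs(r.fun)<2).sum()),len(P)
def rep2(tb,sb,n):
    t=save('top','t'+n);s=save('side','s'+n); print(fit(t,tb),fit(s,sb))
    st=status.observe();print('tcp',pl(st['position']),st['position'][2],np.round(st['ft_force'],1),st['time_s'])
E
python3 -c "
from m import *
for a in '01': print(fit(load('top'+a),(225,170,300,262)),fit(load('side'+a),(220,160,330,250)))
print(fit(load('t2'),(225,170,300,262)),fit(load('s2'),(220,160,330,250)))"
```

```text
(array([-33.4, -39.7]), 100, 108) (array([-32.5, -34.4]), 44, 105)
(array([-34.3, -39.9]), 75, 140) (array([-33.5, -34.3]), 44, 106)
(array([-34.5, -40.5]), 57, 102) (array([-35.3, -39.3]), 47, 150)
```

```bash
python3 -m handwheel '0.28 -0.12 0 0 0 0 0;0.55 -0.23 0 0 0 0 0;0.83 -0.35 0 0 0 0 0;1.1 -0.47 0 0 0 0 0;1.38 -0.59 0 0 0 0 0;1.66 -0.7 0 0 0 0 0;1.84 -0.78 0 0 0 0 0';python3 -c "
from m import *
rep2((225,170,300,262),(220,160,330,250),'3')"
```

```text
time_s: 4.38
position: [0.4484, 0.3102, 0.0256]
tool_rot: [[0.387, 0.922, 0.0], [0.922, -0.387, 0.0], [0.0, 0.0, -1.0]]
ft_force: [-0.1, 0.4, -0.2]
grip_width: 0.0001
gripper_force: 0.0
(array([ 0.3, 15.6]), 12, 72) (array([-35.8, -39.1]), 43, 108)
tcp [-61.1 -41.2] 0.02549831556080665 [-0.4  0.6  0.3] 4.4833
```

```bash
python3 -c "
from m import *
a=load('t3')['color'][140:270,190:320];b=load('s3')['color'][120:250,220:350]
q=cv2.resize(np.hstack([a,b]),None,fx=3,fy=3,interpolation=cv2.INTER_CUBIC); cv2.imwrite('pics/c4.png',q[:,:,::-1])"
```

```text
(no output)
```

View pics/c4.png

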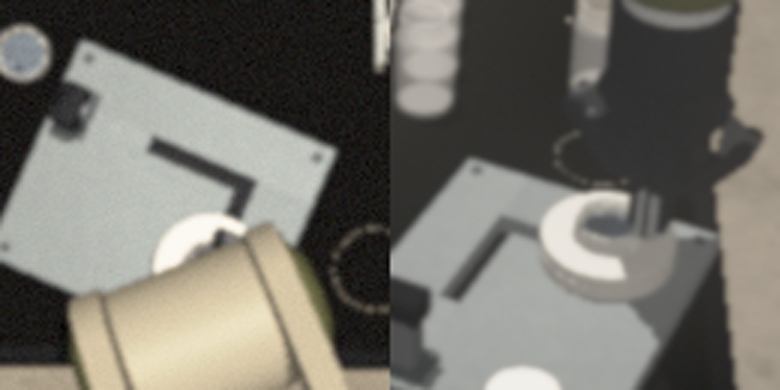

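The carrier has not moved: its left edge is still at crop (540,235). Yet the fingers at (645,235) overlap it, and the force is about zero. I need to check the true height of the fingertips before going on.

```bash
python3 -c "
from m import *
s=load('side1');
for im,p in((s,(330.6,203.8)),(load('s3'),(305,200))):
  for z in (.03,.04,.055,.07): print(z,onz(im,*p,z)[:2],pl(onz(im,*p,z)))
save('wrist','w0'); a=cv2.imread('pics/w0.png'); b=load('s3')['color'][160:230,260:345,::-1]
b=cv2.resize(b,(466,384),interpolation=cv2.INTER_CUBIC)
q=np.hstack([a,b]); cv2.imwrite('pics/c5.png',cv2.resize(q,None,fx=.8,fy=.8))
print(status.observe()['q'],status.observe()['grip_width'])"
```

```text
0.03 [0.39923308 0.30439576] [-103.9  -65.7]
0.04 [0.40129115 0.31628094] [-106.7  -54. ]
0.055 [0.40437824 0.3341087 ] [-110.8  -36.4]
0.07 [0.40746533 0.35193647] [-114.9  -18.8]
0.03 [0.44960369 0.2964335 ] [-54.5 -53.4]
0.04 [0.45086952 0.30844391] [-58.  -41.8]
0.055 [0.45276828 0.32645952] [-63.3 -24.5]
0.07 [0.45466703 0.34447513] [-68.6  -7.2]
[2.22554199e+01 3.27528734e+01 8.95158431e+01 2.89388963e-03
 5.77324475e+01 4.50378129e+01] 8.20082473546133e-05
```

View pics/c5.png

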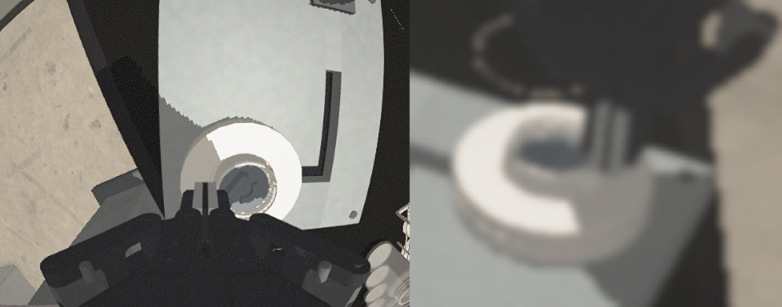

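The fingertips are riding over the disc. The side-view ray at TCP (-61,-41) meets z≈0.04, so the real tips stand about 15 mm higher than the TCP reading. There is no contact force. I lift, back off and check the cap and carrier.

```bash
python3 -m handwheel '0 0 0.5 0 0 0 0;-0.5 0.2 1 0 0 0 0;-2 0.85 1 0 0 0 0;-4 1.7 1 0 0 0 0;-4.6 1.95 1 0 0 0 0;-4.6 1.95 1 0 0 0 0;-4.6 1.95 1 0 0 0 0';python3 -c "
from m import *
rep2((225,170,300,262),(220,160,330,250),'4')
a=load('t4')['color'][185:265,225:305];b=load('s4')['color'][150:230,260:340]
q=cv2.resize(np.hstack([a,b]),None,fx=5,fy=5,interpolation=cv2.INTER_CUBIC); cv2.imwrite('pics/c6.png',q[:,:,::-1])"
```

```text
time_s: 5.12
position: [0.4017, 0.3303, 0.0358]
tool_rot: [[0.386, 0.923, 0.001], [0.923, -0.386, 0.0], [0.0, 0.001, -1.0]]
ft_force: [0.3, -0.0, 0.1]
grip_width: -0.0001
gripper_force: 0.0
(array([-34.3, -39.8]), 76, 145) (array([-33.6, -34.2]), 46, 105)
tcp [-110.9  -41. ] 0.035673917801114216 [-0.6 -0.3 -0.1] 5.2167
```

View pics/c6.png

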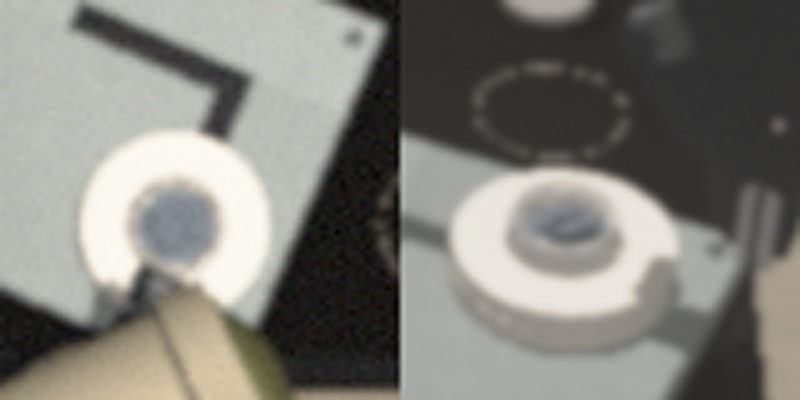

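Nothing was disturbed: the carrier is still at plate (-34,-40), with the cap seated at (172,222) in the left half. The tips (right half, ~(760,265)) are about 15 mm above the TCP reading. I go lower by 2.3 cm, then push.

```bash
python3 -m handwheel '0 0 -1 0 0 0 0;0 0 -2 0 0 0 0;0 0 -2.3 0 0 0 0;0 0 -2.3 0 0 0 0' && python3 -m handwheel '0.37 -0.16 0 0 0 0 0;0.74 -0.31 0 0 0 0 0;1.1 -0.47 0 0 0 0 0;1.38 -0.59 0 0 0 0 0;1.66 -0.7 0 0 0 0 0;2.02 -0.86 0 0 0 0 0;2.4 -1.02 0 0 0 0 0;2.76 -1.17 0 0 0 0 0' && python3 -c "
from m import *
rep2((225,170,300,262),(220,160,330,250),'5')"
```

```text
time_s: 5.55
position: [0.4018, 0.3294, 0.0115]
tool_rot: [[0.388, 0.922, -0.002], [0.922, -0.388, -0.001], [-0.002, -0.001, -1.0]]
ft_force: [-0.4, 0.1, -0.1]
grip_width: 0.0
gripper_force: 0.0
time_s: 6.22
position: [0.4299, 0.318, 0.0126]
tool_rot: [[0.387, 0.922, -0.0], [0.922, -0.387, 0.0], [0.0, -0.0, -1.0]]
ft_force: [-0.7, 0.8, 0.6]
grip_width: 0.0
gripper_force: 0.4
(array([-30.2, -40.6]), 60, 107) (array([-29.6, -39.9]), 46, 154)
tcp [-80.7 -41.2] 0.012550732317093097 [ 0.2  0.1 -0.4] 6.3167
```

The carrier now moves: it is at x = -30, so the finger's front is about 5.5 mm ahead of the TCP. There are about 70 mm to the corner.

```bash
python3 -m handwheel '0.37 -0.16 0 0 0 0 0;0.74 -0.31 0 0 0 0 0;1.1 -0.47 0 0 0 0 0;1.47 -0.62 0 0 0 0 0;1.84 -0.78 0 0 0 0 0;2.21 -0.94 0 0 0 0 0;2.58 -1.1 0 0 0 0 0' && python3 -m handwheel '0.37 -0.16 0 0 0 0 0;0.74 -0.31 0 0 0 0 0;1.1 -0.47 0 0 0 0 0;1.47 -0.62 0 0 0 0 0;1.84 -0.78 0 0 0 0 0;2.12 -0.9 0 0 0 0 0;2.4 -1.02 0 0 0 0 0;2.58 -1.1 0 0 0 0 0' && python3 -c "
from m import *
rep2((225,150,305,262),(200,140,330,250),'6')"
```

```text
time_s: 6.9
position: [0.4557, 0.307, 0.0125]
tool_rot: [[0.387, 0.922, -0.0], [0.922, -0.387, 0.0], [-0.0, -0.0, -1.0]]
ft_force: [0.2, 0.7, -0.4]
grip_width: -0.0
gripper_force: 0.2
time_s: 7.57
position: [0.4815, 0.2961, 0.0125]
tool_rot: [[0.387, 0.922, 0.0], [0.922, -0.387, 0.0], [0.0, 0.0, -1.0]]
ft_force: [-0.2, 0.4, 1.6]
grip_width: -0.0001
gripper_force: 0.2
(array([77.7, -0.8]), 10, 81) (array([ 25.9, -41.5]), 44, 150)
tcp [-24.9 -41.3] 0.012552693051413544 [-0.2 -0.1  0.4] 7.6667
```

```bash
python3 -m handwheel '0.18 -0.08 0 0 0 0 0;0.37 -0.16 0 0 0 0 0;0.55 -0.23 0 0 0 0 0;0.74 -0.31 0 0 0 0 0;0.92 -0.39 0 0 0 0 0;1.01 -0.43 0 0 0 0 0;1.1 -0.47 0 0 0 0 0;1.1 -0.47 0 0 0 0 0' && python3 -m handwheel '0.05 -0.02 0 0 0 0 0;0.09 -0.04 0 0 0 0 0;0.14 -0.06 0 0 0 0 0;0.14 -0.06 0 0 0 0 0' && python3 -c "
from m import *
rep2((225,150,305,262),(200,140,330,250),'7')"
```

```text
time_s: 8.33
position: [0.4924, 0.2914, 0.0125]
tool_rot: [[0.387, 0.922, 0.0], [0.922, -0.387, 0.0], [0.0, 0.0, -1.0]]
ft_force: [0.3, 0.5, -0.4]
grip_width: -0.0
gripper_force: 0.0
time_s: 8.67
position: [0.4936, 0.2909, 0.0125]
tool_rot: [[0.387, 0.922, 0.0], [0.922, -0.387, -0.0], [0.0, 0.0, -1.0]]
ft_force: [0.4, -0.4, -0.9]
grip_width: 0.0
gripper_force: 0.1
(array([78.4,  1.6]), 6, 77) (array([ 37.8, -41. ]), 37, 147)
tcp [-11.8 -41.3] 0.012575967467815155 [ 0.9 -0.4 -0.8] 8.7667
```

```bash
python3 -m handwheel '0.05 -0.02 0 0 0 0 0;0.09 -0.04 0 0 0 0 0;0.09 -0.04 0 0 0 0 0' | grep ft_; python3 -m handwheel '0.05 -0.02 0 0 0 0 0;0.05 -0.02 0 0 0 0 0' | grep ft_
```

```text
ft_force: [-1.0, 0.1, 0.7]
ft_force: [-0.1, -0.1, -0.0]
```

```bash
python3 -m handwheel '0.05 -0.02 0 0 0 0 0;0.05 -0.02 0 0 0 0 0' | grep ft_; python3 -c "
from m import *
rep2((225,150,305,262),(200,140,330,250),'8')"
```

```text
ft_force: [-0.1, 1.0, -0.0]
(array([85.4,  0.6]), 6, 75) (array([ 38.7, -36.7]), 35, 146)
tcp [ -9.7 -41.3] 0.012559325016872173 [-0.9  0.5 -0.3] 9.45
```

```bash
python3 -m handwheel '0.05 -0.02 0 0 0 0 0;0.05 -0.02 0 0 0 0 0' | grep ft_; python3 -m handwheel '0.05 -0.02 0 0 0 0 0;0.05 -0.02 0 0 0 0 0' | grep -E 'ft_|posi'
```

```text
ft_force: [-1.2, 0.3, 0.6]
position: [0.496, 0.2898, 0.0125]
ft_force: [-2.2, 1.8, 1.0]
```

```bash
python3 -m handwheel '0.05 -0.02 0 0 0 0 0;0.05 -0.02 0 0 0 0 0' | grep -E 'ft_|posi'; python3 -c "
from m import *
rep2((225,150,305,262),(200,140,330,250),'9')"
```

```text
position: [0.496, 0.2897, 0.0124]
ft_force: [-5.9, 2.3, 1.7]
(array([68.6, 17.4]), 19, 76) (array([ 39. , -36.6]), 37, 145)
tcp [ -9.1 -41.4] 0.012463883843502395 [-4.6  2.4  2.5] 10.05
```

The pin is at the corner wall, with a gentle 6 N. I back off, rise, and go round to the carrier's -y side.

```bash
python3 -m handwheel '-0.5 0.2 0 0 0 0 0;-2.76 1.17 0 0 0 0 0;-2.76 1.17 2 0 0 0 0;-2.76 1.17 6 0 0 0 0;-2.76 1.17 7 0 0 0 0;-2.76 1.17 7 0 0 0 0' && python3 -m handwheel '2 -4 0 0 0 0 0;3.5 -7 0 0 0 0 0;4.6 -9.7 0 0 0 0 0;4.6 -9.7 0 0 0 0 0;4.6 -9.7 0 0 0 0 0;4.6 -9.7 0 0 0 0 0' && python3 -c "
from m import *
rep2((225,150,305,262),(200,140,330,250),'10')"
```

```text
time_s: 10.55
position: [0.4711, 0.3019, 0.0858]
tool_rot: [[0.387, 0.922, 0.007], [0.922, -0.387, 0.002], [0.005, 0.006, -1.0]]
ft_force: [-0.7, -0.5, 0.3]
grip_width: -0.0006
gripper_force: 0.0
time_s: 11.05
position: [0.5149, 0.2044, 0.0818]
tool_rot: [[0.387, 0.922, -0.001], [0.922, -0.387, -0.0], [-0.0, -0.001, -1.0]]
ft_force: [-0.6, 0.2, 0.2]
grip_width: 0.0004
gripper_force: 0.0
(array([ 42.1, -42.3]), 51, 130) (array([ 39. , -39.4]), 34, 149)
tcp [  41.2 -112.1] 0.08216015658372945 [-0.8 -0.3 -0.2] 11.15
```

```bash
python3 -m handwheel '0 0 -3 0 0 0 0;0 0 -5.5 0 0 0 0;0 0 -6.9 0 0 0 0;0 0 -6.9 0 0 0 0;0 0 -6.9 0 0 0 0' && python3 -m handwheel '0.16 0.37 0 0 0 0 0;0.31 0.74 0 0 0 0 0;0.43 1.01 0 0 0 0 0;0.55 1.29 0 0 0 0 0;0.66 1.56 0 0 0 0 0;0.78 1.84 0 0 0 0 0;0.9 2.12 0 0 0 0 0;1.02 2.4 0 0 0 0 0' && python3 -c "
from m import *
rep2((225,150,305,262),(200,140,330,250),'11')"
```

```text
time_s: 11.57
position: [0.5149, 0.2049, 0.0134]
tool_rot: [[0.386, 0.923, -0.001], [0.923, -0.386, -0.0], [-0.001, -0.001, -1.0]]
ft_force: [-0.4, -0.0, 1.0]
grip_width: -0.0003
gripper_force: 0.0
time_s: 12.23
position: [0.5258, 0.2284, 0.0137]
tool_rot: [[0.387, 0.922, 0.0], [0.922, -0.387, -0.0], [0.0, 0.0, -1.0]]
ft_force: [-0.4, -1.2, 2.0]
grip_width: -0.0004
gripper_force: 1.1
(array([55.3, 30.4]), 17, 90) (array([ 66.2, -11.7]), 13, 99)
tcp [ 42.2 -86.1] 0.013553559467810193 [0.1 0.4 0.2] 12.3333
```

```bash
python3 -c "
from m import *
a=load('t11')['color'][140:270,190:320];b=load('s11')['color'][130:260,190:320]
q=cv2.resize(np.hstack([a,b]),None,fx=3,fy=3,interpolation=cv2.INTER_CUBIC); cv2.imwrite('pics/c7.png',q[:,:,::-1])"
```

```text
(no output)
```

View pics/c7.png

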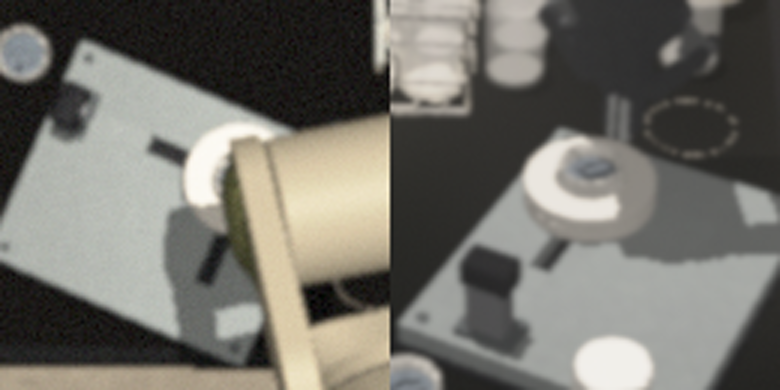

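The fingertips (~(618,125) in the right half) stand behind the carrier (590,185) on the -y side, the cap is seated, and the carrier is on its way into leg 2. I tighten the fit boxes.

```bash
python3 -c "
from m import *
print(fit(load('t11'),(235,172,267,220)),fit(load('s11'),(225,165,282,215)),pl(onz(load('s11'),256.7,190,.04)))"
```

```text
(array([51.7, 30.9]), 20, 67) (array([ 66.2, -11.7]), 13, 99) [ 39.9 -26.5]
```

```bash
sed -i 's/def fit(im,box,z=.04,R=.0455):/def fit(im,box,z=.04,R=.0455,g=None):/; s/P.mean(0),loss/(P.mean(0) if g is None else g),loss/; s/print(fit(t,tb),fit(s,sb))/print(fit(t,tb,g=G),fit(s,sb,g=G))/; s/def rep2(tb,sb,n)/def rep2(tb,sb,n,G=None)/' m.py; python3 -c "
from m import *
print(fit(load('t11'),(235,172,267,220),g=(41,-30)),fit(load('s11'),(225,165,282,215),g=(41,-30)))"
```

```text
(array([ 43.1, -34.7]), 33, 67) (array([ 39.9, -32.5]), 37, 99)
```

```bash
python3 -m handwheel '0.15 0.37 0 0 0 0 0;0.3 0.74 0 0 0 0 0;0.46 1.1 0 0 0 0 0;0.61 1.47 0 0 0 0 0;0.76 1.84 0 0 0 0 0;0.92 2.21 0 0 0 0 0;1.07 2.58 0 0 0 0 0' && python3 -m handwheel '0.15 0.37 0 0 0 0 0;0.3 0.74 0 0 0 0 0;0.46 1.1 0 0 0 0 0;0.61 1.47 0 0 0 0 0;0.76 1.84 0 0 0 0 0;0.88 2.12 0 0 0 0 0;1 2.4 0 0 0 0 0;1.07 2.58 0 0 0 0 0' && python3 -c "
from m import *
rep2((215,150,290,220),(200,165,290,245),'12',(41,26))"
```

```text
time_s: 12.92
position: [0.5364, 0.2544, 0.0135]
tool_rot: [[0.387, 0.922, -0.0], [0.922, -0.387, -0.0], [-0.0, -0.0, -1.0]]
ft_force: [-1.0, -0.1, -0.1]
grip_width: -0.0001
gripper_force: 0.3
time_s: 13.58
position: [0.5471, 0.2801, 0.0135]
tool_rot: [[0.387, 0.922, 0.0], [0.922, -0.387, 0.0], [0.0, 0.0, -1.0]]
ft_force: [-0.2, -0.1, 0.6]
grip_width: 0.0003
gripper_force: 0.3
(array([42.3, 16.9]), 15, 41) (array([39. , 20.4]), 33, 110)
tcp [ 41.6 -30.3] 0.013514134667836193 [ 0.4  0.3 -0.2] 13.6833
```

```bash
python3 -m handwheel '0.08 0.18 0 0 0 0 0;0.15 0.37 0 0 0 0 0;0.23 0.55 0 0 0 0 0;0.31 0.74 0 0 0 0 0;0.38 0.88 0 0 0 0 0;0.42 1.01 0 0 0 0 0;0.46 1.1 0 0 0 0 0;0.46 1.1 0 0 0 0 0' |grep -E 'pos|ft_'&& python3 -c "
from m import *
rep2((215,150,290,220),(200,165,290,245),'13',(41,35))"
```

```text
position: [0.5516, 0.291, 0.0136]
ft_force: [-0.5, -0.0, -0.2]
(array([44.2, 29.2]), 9, 21) (array([38.7, 37.6]), 27, 62)
tcp [ 41.6 -18.7] 0.0135510073288957 [ 0.9  0.3 -0.9] 14.45
```

```bash
for i in 1; do python3 -m handwheel '0.02 0.05 0 0 0 0 0;0.04 0.09 0 0 0 0 0;0.06 0.14 0 0 0 0 0;0.06 0.14 0 0 0 0 0' |grep -E 'pos|ft_'; done; python3 -m handwheel '0.02 0.05 0 0 0 0 0;0.04 0.09 0 0 0 0 0;0.04 0.09 0 0 0 0 0' |grep -E 'pos|ft_'
```

```text
position: [0.5522, 0.2922, 0.0136]
ft_force: [-0.2, -0.7, 0.6]
position: [0.5526, 0.2932, 0.0136]
ft_force: [0.3, -0.2, 1.0]
```

```bash
python3 -m handwheel '0.02 0.05 0 0 0 0 0;0.04 0.09 0 0 0 0 0;0.04 0.09 0 0 0 0 0' |grep -E 'pos|ft_'; python3 -m handwheel '0.02 0.05 0 0 0 0 0;0.02 0.05 0 0 0 0 0' |grep -E 'pos|ft_'
```

```text
position: [0.553, 0.2941, 0.0135]
ft_force: [0.4, 0.1, 0.3]
position: [0.5532, 0.2946, 0.0135]
ft_force: [-0.8, -0.4, -0.4]
```

```bash
python3 -m handwheel '0.02 0.05 0 0 0 0 0;0.02 0.05 0 0 0 0 0' |grep -E 'pos|ft_'
```

```text
position: [0.5534, 0.2951, 0.0135]
ft_force: [-0.1, -0.5, -0.3]
```

```bash
python3 -m handwheel '0.02 0.05 0 0 0 0 0;0.02 0.05 0 0 0 0 0' |grep -E 'pos|ft_'
```

```text
position: [0.5536, 0.2956, 0.0135]
ft_force: [-0.6, -0.1, 0.4]
```

```bash
python3 -m handwheel '0.02 0.05 0 0 0 0 0;0.04 0.09 0 0 0 0 0;0.04 0.09 0 0 0 0 0' |grep -E 'pos|ft_'
```

```text
position: [0.5539, 0.2962, 0.0135]
ft_force: [-1.0, -1.6, 0.9]
```

```bash
python3 -m handwheel '0.02 0.05 0 0 0 0 0;0.02 0.05 0 0 0 0 0' |grep -E 'pos|ft_';python3 -c "
from m import *
rep2((215,150,290,220),(200,165,290,245),'14',(41,37))"
```

```text
position: [0.5539, 0.2965, 0.0135]
ft_force: [-2.0, -4.5, 1.8]
(array([38.9, 40.5]), 10, 15) (array([32.5, 46.2]), 10, 54)
tcp [ 41.6 -12.6] 0.013517855139712043 [-1.5 -4.8  2.3] 16.3
```

5 N at TCP y = -12.6 mm, where the end was expected. I retreat and verify.

```bash
python3 -m handwheel '-0.08 -0.18 0 0 0 0 0;-0.4 -0.92 0 0 0 0 0;-1.5 -3.7 0 0 0 0 0;-2 -4.8 2 0 0 0 0;-2 -4.8 6 0 0 0 0;-2 -4.8 10 0 0 0 0;-2 -4.8 12 0 0 0 0;-2 -4.8 12 0 0 0 0' |grep -E 'pos|ft_'; python3 -m handwheel '-4 -16 4 0 0 0 0;-8 -32 4 0 0 0 0;-8 -32 4 0 0 0 0;-8 -32 4 0 0 0 0;-8 -32 4 0 0 0 0;-8 -32 4 0 0 0 0;-8 -32 4 0 0 0 0;-8 -32 4 0 0 0 0'|grep -E 'pos|ft_'; python3 -m handwheel '-3 -15 0 0 0 0 0;-3 -15 0 0 0 0 0;-3 -15 0 0 0 0 0;-3 -15 0 0 0 0 0;-3 -15 0 0 0 0 0;-3 -15 0 0 0 0 0'|grep -E 'pos|ft_';python3 -c "
from m import *
rep2((215,150,290,220),(200,165,290,245),'15',(41,38))
print(carrier(load('t15'),(215,150,290,220)))
r=carrier(load('t15'),(215,150,290,220))[3];print(pl(r))
a=load('t15')['color'][140:270,170:300];b=load('s15')['color'][150:280,190:320]
q=cv2.resize(np.hstack([a,b]),None,fx=3,fy=3,interpolation=cv2.INTER_CUBIC); cv2.imwrite('pics/c8.png',q[:,:,::-1])"
```

```text
position: [0.5362, 0.2493, 0.1388]
ft_force: [0.9, 0.5, -0.3]
position: [0.4529, -0.0727, 0.173]
ft_force: [1.4, 0.6, -0.1]
position: [0.4235, -0.222, 0.1726]
ft_force: [0.2, 0.4, -0.3]
(array([41.9, 40.4]), 93, 106) (array([43.8, 44.3]), 49, 161)
tcp [ 123.8 -539.1] 0.17299829061731972 [-0.2  0.  -0. ] 18.2333
(241.56752014160156, 186.9236602783203, (37.94889831542969, 38.482051849365234), array([0.5748602 , 0.34514163, 0.04      ]))
[41.8 40.4]
```

View pics/c8.png

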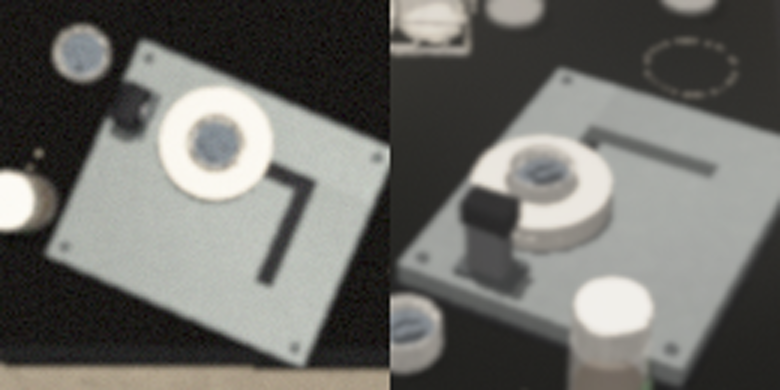

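The carrier (left half (215,143)) is at plate (41.8, 40.4), which is home. The cap is seated, the bystanders are unmoved, and the hand is clear.

```bash
python3 -c "
from rig import env
print(env.close_job())"
```

```text
the job is handed in; nothing more can be done
None
```

The carrier is home at the end of leg 2 (measured within about 2 mm, end contact about 5 N), cap still seated and hand clear, and the job is handed in at about 18 s; on the first try the fingertips passed over the carrier's rim with no measurable force, and nothing moved.

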